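# Fit the straight blade to the vegetable slicer

### The job

Fit the straight blade plate (the one with the orange grip rib) to the white vegetable slicer: lay it flat in the slicer's black seat, lengthwise between the rails, with its notch round the brass locating pin. Set it down gently rather than dropping it, let go, and leave the toothed plate with the blue rib where it lies.

Things in the scene. Friction and masses are not known exactly. Their poses are not given: they have to be found in the camera images.
- straight_blade: Blade plate to fit: flat steel, 66 mm wide (x), 90 long (y), 5 thick, dark smooth cutting edge at its -y end, a notch 30 wide and 30 deep open at the middle of its +y end. Orange grip rib on top to pinch across: 14 thick (x), 40 long (y), centre at x 0, y -8, top 33 above the underside. Loose, flat on the worktop, about 120 g. Origin: centre of the 66x90 underside; z up
- toothed_blade: Bystander blade plate of the same size, notch and rib, but its rib is blue and its -y end carries a row of seven dark teeth 6 mm tall. Loose, flat on the worktop. Origin and axes as for the straight blade plate
- slicer: White slicer, 112 mm wide (x), 150 long (y), fixed; grey hand tab beyond its -y end. Level black seat on top, 94 (x) by 124 (y), 24 above the worktop, framed by rails 5.5 high. Origin: at worktop height below the seat's middle; z up. A fitted plate has its origin 24 mm above this one and the same axes, notch end to +y
- pin (a point): Foot of the slicer's brass locating pin, on the seat at x 0, y +30 mm of the slicer; the pin is 8 mm thick, stands 12 mm up from the seat and has a tapered tip. Axes as the slicer's

How it is judged (in metres and radians):
At the end, for the whole second after the job is handed in: The straight blade plate lies at rest and released, flat on the slicer's seat (underside within 3 mm of it, tilt under 0.06 rad) with its notch round the pin: its centre within 15 mm lengthwise and 16 mm crosswise of the seat's centre, in line within 0.3 rad (x of straight_blade in the frame of slicer between -0.016 and 0.016 m and y of straight_blade in the frame of slicer between -0.015 and 0.015 m and z of straight_blade in the frame of slicer between 0.021 and 0.027 m and angle between straight_blade's own z axis and vertical below 0.06 rad and angle between the y axis of straight_blade and the y axis of slicer, either way round below 0.3 rad and linear speed of straight_blade below 0.02 m/s); the robot touches nothing.
It fails at once if the toothed blade plate is moved by more than 30 mm (distance of toothed_blade from where it was at the start of the episode above 0.03 m).
It fails at once if the straight blade plate is dropped (falls faster than 0.8 m/s while the fingers do not touch it, a drop of more than about 30 mm) (linear speed of straight_blade above 0.8 m/s and contact force between straight_blade and the fingers below 0.01 N).
It also fails if it takes over 40 s, if anything falls off the work surface, if the arm or the gripper's body presses on something with over 40 N, if the wrist force passes 120 N, or if a joint passes its speed limit or range.

### The arm

A 6-joint arm with a two-finger parallel gripper is mounted at the origin on a cart in front of the work surface, level with it; the furniture and walls round the work are solid. World frame = base frame: x ahead of the robot, y to its left, z up, the work surface at z = 0. Lengths are in mm, angles in rad, forces in N, time in s.
With the tool pointing down it reaches from about 275 to 1000 mm from the base axis. Payload 8.4 kg.
Tool frame: the origin (TCP) lies at the very end of the fingers, on their centre line; the grasp point (between the pads) lies 19 mm behind it; z points along the fingers, y is the direction in which the jaws open and shut (so a half turn about z gives the same grasp; the last joint's range is limited). The gripper opens to 85 mm and grips with 20 to 120 N. Pads are 22 mm wide; open, the fingers measure 114 mm over their backs; the gripper's body (76 mm by 85 mm) begins 54 mm behind the grasp point. The pads swing forward as they close: fully open they stand 13 mm farther back than shut.
Start: joints at [-1.214, 0.353, 1.633, -0, 1.155, -0.002], TCP at [219.468, -585.202, 231.281] pointing down, gripper open.
Joint ranges: [-2.63, 2.63], [-0.92, 2.1], [0.06, 2.66], [-1.3, 4.44], [0, 2.69], [-3.02, 3.02]. Speed limits (rad/s): [2.22, 2.22, 2.79, 3.14, 3.14, 3.14].

### API

Orientations are given as [roll, pitch, yaw] about the fixed x, y, z axes, in that order (R = Rz(yaw) Ry(pitch) Rx(roll)).
In Python, from rig import sense, grab_frame, get_calibration, sign_off, boxes_of, trace gives the robot as it stands.
- The arm moves only by the tool servo_tool, never from a script. Its argument "rows" is a list of rows, each a list of 3 entries, a list of its own where there are three numbers: the finger opening in mm, from 0 to 85.4, then the shift along the tool's x, y, z in mm, then the turn, a rotation vector about the tool's x, y, z in degrees. A call has 1 to 8 rows; each row shifts and turns the commanded pose from where the row before left it, along the tool's axes as they then stand; what a row does not reach is not made up. A row lasts 1/8 s, in which the tool goes at most 62.5 mm and 10.7 degrees, less where a joint would pass 70% of its speed; a pose out of reach is approached as far as the arm can. A call is refused whole if a number of a shift passes 62.5 or a number of a turn 10.7, either way. A call with a gripper value outside its range is refused whole. The fingers move at their own pace and stop on an object; "force" is the grip in N (left out, the last holds). Time passes only in rows, so rows that do not move let the fingers close. It gives the time, the measured TCP pose, the force and the opening at its end, in the units of the state.
- sense(): the state, without advancing time (a new reading comes with each control period).
- grab_frame(name): name is "scene" or "top" or "wrist"; returns the picture (480x640x3 uint8, blue, green, red); there is no depth.
- get_calibration(name): a dict with "intrinsics" (3x3 intrinsics, pixels), "world_to_cam" (4x4, takes a point from world to camera coordinates). Camera axes: x right, y down, z forward; pixel columns grow to the right and rows downward; lengths in mm; the calibration is good to about 2 mm. A picture is of the moment at which its call begins: read the wrist's pose just before it. get_calibration takes no time and is no camera call; for the wrist camera it gives the pose at the moment of the call.
- sign_off(): hands the job in, once; it reports no verdict.
Trained networks look in the newest picture that a camera, given by its name, has taken for a name from the list of things; names that differ only in an ending like _2 or _b are one class to them, and where a whole thing is asked for, a point or a joint stands for the part that bears it (a point fixed in the world has none). Each returns a list of dicts, best first, with "conf" (0 to 1); they miss things now and then, are a little off and sometimes report something else, mostly with a low value. They report only what shows in the picture. A call takes as long as a camera call.
- boxes_of(camera, thing): "centre" ([x, y, z] in mm, in the coordinates of the camera as it stood for that picture, good to about 4 mm: the middle of the surface that is visible of it).
- trace(camera, thing): "mask" (480x640 bool, what is visible of it).
The state is a dict: "clock": time; "qpos": joint angles; "qvel": joint speeds; "joint_efforts": joint torques, N m; "eef_pos": TCP position; "tcp_rot": TCP orientation; "contact_force": force on the tool from outside, world axes, zero at the start; "wrist_torque": the same for the moment, N m; "opening": opening from 0.0 (shut) to 1.0 (fully open).
Only numpy, scipy, OpenCV 4.12 (cv2) and the standard library are available. Lean on these libraries where they do the work, as an engineer would, in place of code of your own. Each camera call takes 0.05 s, during which the arm holds its last target. There are 200 camera calls.

## Working session

There is one attempt and no reset: what is moved stays moved. The work goes in short steps, Python scripts to look and compute and a tool call to move; the robot and the scene stay as the last step left them, time stands still between calls to the robot, and variables do not carry over. Pictures are saved under pics/ and viewed, about 8 in all and at most 12, crops included, and the job is handed in when it is done.

Besides the shell and the picture viewer there is one more tool, called after "Call:" as name(argument=value, ...), one argument or row to a line, values as JSON. servo_tool: Moves the arm, as the interface text tells. Its arguments: {"type":"object","properties":{"rows":{"type":"array","items":{"type":"array"}},"force":{"type":"number"}},"required":["rows"]}

```bash
mkdir -p pics
cat > h.py <<'E'
import numpy as np, cv2
from rig import *
def ray(cam,px,z,C=None):
    C=C or get_calibration(cam);K=np.array(C["intrinsics"]);T=np.array(C["world_to_cam"])
    R=T[:3,:3];o=-R.T@T[:3,3];px=np.atleast_2d(px).astype(float)
    d=(np.c_[px,np.ones(len(px))]@np.linalg.inv(K).T)@R
    return o+d*((z-o[2])/d[:,2])[:,None]
def proj(cam,P,C=None):
    C=C or get_calibration(cam);K=np.array(C["intrinsics"]);T=np.array(C["world_to_cam"])
    p=(np.atleast_2d(P)@T[:3,:3].T+T[:3,3])@K.T
    return p[:,:2]/p[:,2:]
def world(cam,c,C=None):
    T=np.array((C or get_calibration(cam))["world_to_cam"]);return T[:3,:3].T@(np.array(c)-T[:3,3])
E
python3 - <<'E'
from h import *
np.set_printoptions(precision=1,suppress=True)
print(sense())
for cam in("top","scene"):
    im=grab_frame(cam);cv2.imwrite(f"pics/{cam}0.png",im)
    for t in("straight_blade","toothed_blade","slicer","pin"):
        for b in boxes_of(cam,t)[:2]: print(cam,t,round(b["conf"],2),world(cam,b["centre"]),proj(cam,world(cam,b["centre"])))
    for t in("straight_blade","slicer","toothed_blade"):
        for b in trace(cam,t)[:1]:
            m=b["mask"].astype(np.uint8);c=max(cv2.findContours(m,0,2)[0],key=cv2.contourArea)
            print(cam,t,round(b["conf"],2),m.sum(),cv2.minAreaRect(c),ray(cam,cv2.boxPoints(cv2.minAreaRect(c)),5 if t!="slicer" else 29).tolist())
E
```

```text
{'clock': 0.0, 'qpos': array([-1.2,  0.4,  1.6, -0. ,  1.2, -0. ]), 'qvel': array([ 0.,  0.,  0.,  0.,  0., -0.]), 'joint_efforts': array([  0. , -60.5, -34.2,  -0. ,   0. ,   0. ]), 'eef_pos': array([ 219.3, -584.8,  230.6]), 'tcp_rot': array([-3.1,  0. ,  0.4]), 'contact_force': array([ 0.3,  0.1, -0. ]), 'wrist_torque': array([ 0., -0., -0.]), 'opening': 1.0000021957534286}
top straight_blade 0.87 [ 387.8 -303.7    2.2] [[409.1 312.9]]
top toothed_blade 0.75 [454.9 -52.1   5.4] [[279.4 278.9]]
top slicer 0.75 [654.1 -36.1  21. ] [[271.3 177.9]]
top pin 0.75 [650.5 -28.3  24.7] [[267.2 179.1]]
top toothed_blade 0.74 1364 ((278.0, 278.5), (35.0, 46.0), 90.0) [[490.24332346362013, -3.9193286739732827, 5.0], [489.73724835905756, -94.37247351456298, 5.0], [421.40626509837875, -94.35517899936892, 5.0], [421.88175691691663, -4.904936236510551, 5.0]]
scene straight_blade 0.96 [ 376.5 -311.2    2.9] [[363.3 346.9]]
scene toothed_blade 0.86 [448.5 -65.    5.5] [[264.  252.9]]
scene slicer 0.66 [641.4 -42.9  26. ] [[321.  188.9]]
scene pin 0.84 [643.7 -45.6  22.6] [[322.8 190.3]]
scene strai
[... 245 characters left out ...]
51845817619, 5.0], [348.7017510915524, -353.65415130732197, 5.0]]
scene slicer 0.58 3531 ((322.6490173339844, 189.21487426757812), (97.63597869873047, 45.41764450073242), 16.886791229248047) [[558.8086644462173, 16.321456355789337, 29.0], [702.7020631542971, 103.6014481672396, 29.0], [721.8974724265106, -117.01957758985185, 29.0], [586.3377459855303, -173.77872792039096, 29.0]]
scene toothed_blade 0.84 1176 ((259.8646545410156, 247.78309631347656), (56.36377716064453, 30.241107940673828), 25.559961318969727) [[419.8968787433411, -8.106671300503422, 5.0], [491.37324914706113, 28.60232370295455, 5.0], [490.65787378128385, -91.48703681081383, 5.0], [423.1712548115446, -118.80490821671333, 5.0]]
```

View pics/top0.png

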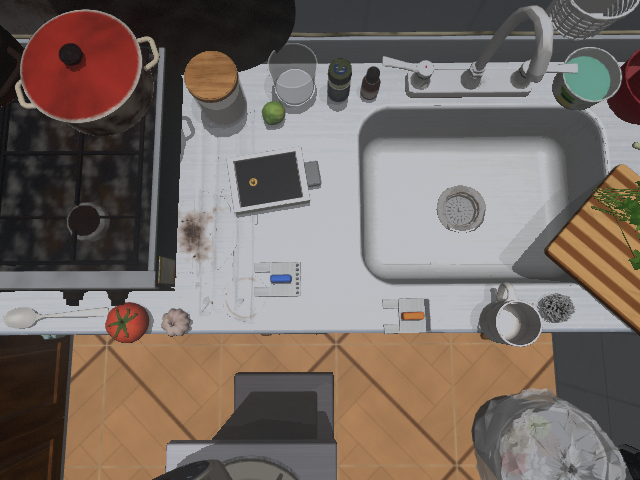

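View pics/scene0.png

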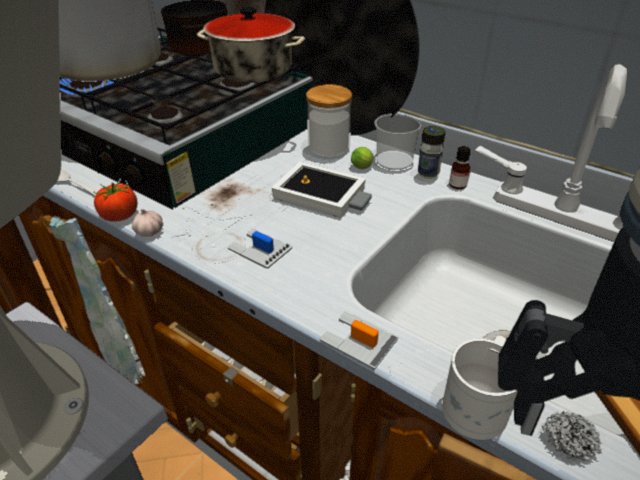

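The top view shows the straight blade at about (405,315), notch to the left (+y), and its orange rib at (412,316). The slicer seat is at (270,180) with the pin at (253,182) and the tab at (313,173). The toothed plate is at (278,279). Next I'll refine by colour and plan the approach.

```bash
cat >> h.py <<'E'
from scipy.spatial.transform import Rotation as Ro
def plan(target,yaw,n,start=None):
    "n equal rows (shift then turn) from present pose to target, tool pointing down at yaw"
    s=sense(); p=np.array(s["eef_pos"]) if start is None else np.array(start[0],float)
    y0=s["tcp_rot"][2] if start is None else start[1]
    d=(np.array(target)-p)/n; dy=(yaw-y0)/n
    for i in range(n):
        y=y0+i*dy; sh=Ro.from_euler("xyz",[np.pi,0,y]).inv().apply(d)
        print(np.round(sh,1).tolist(),[0,0,round(-np.degrees(dy),2)])
def blobs(im,lo,hi,amin=15):
    m=cv2.inRange(cv2.cvtColor(im,cv2.COLOR_BGR2HSV),np.array(lo),np.array(hi))
    return m,[c for c in cv2.findContours(m,0,2)[0] if cv2.contourArea(c)>=amin]
E
python3 - <<'E'
from h import *
np.set_printoptions(precision=1,suppress=True)
print(sense()["tcp_rot"].round(4), get_calibration("wrist"))
im=cv2.imread("pics/top0.png")
m,cs=blobs(im,(8,150,100),(22,255,255))
for c in cs:
    r=cv2.minAreaRect(c)
    if abs(r[0][0]-412)<30 and abs(r[0][1]-316)<20: print("rib",r,ray("top",r[0],33),ray("top",cv2.boxPoints(r),33))
m,cs=blobs(im[140:220,220:330],(0,0,0),(180,255,75),300)
for c in cs:
    r=cv2.minAreaRect(c);b=cv2.boxPoints(r)+[220,140];print("seat",r,ray("top",b,24),ray("top",b.mean(0),24))
plan([370,-310,240],np.pi/2,8)
E
```

```text
[-3.1  0.   0.4] {'intrinsics': array([[343.1,   0. , 324.7],
       [  0. , 343.1, 239.5],
       [  0. ,   0. ,   1. ]]), 'world_to_cam': array([[   0.4,   -0.9,    0. , -624.4],
       [  -0.9,   -0.3,    0.3,  -39.6],
       [  -0.3,   -0.1,   -1. ,  380.8],
       [   0. ,    0. ,    0. ,    1. ]])}
rib ((413.0137939453125, 315.2344665527344), (6.576866626739502, 20.200376510620117), 86.633544921875) [[ 383.7 -304.9   33. ]] [[ 388.8 -285.9   33. ]
 [ 390.8 -323.7   33. ]
 [ 378.7 -323.9   33. ]
 [ 376.7 -286.2   33. ]]
seat ((47.84786605834961, 38.943206787109375), (45.7211799621582, 61.753807067871094), 80.72740173339844) [[687.5  38.8  24. ]
 [707.4 -82.4  24. ]
 [615.  -97.1  24. ]
 [595.7  22.4  24. ]] [[651.  -29.6  24. ]]
[29.7, -25.6, -1.1] [0, 0, np.float64(-8.68)]
[33.2, -20.8, -1.1] [0, 0, np.float64(-8.68)]
[36.0, -15.6, -1.1] [0, 0, np.float64(-8.68)]
[37.9, -10.0, -1.1] [0, 0, np.float64(-8.68)]
[39.0, -4.1, -1.1] [0, 0, np.float64(-8.68)]
[39.2, 1.8, -1.1] [0, 0, np.float64(-8.68)]
[38.4, 7.7, -1.1] [0, 0, np.float64(-8.68)]
[36.8, 13.4, -1.1] [0, 0, np.float64(-8.68)]
```

Call:
servo_tool(
  rows=[
    [85, [30, -25.5, 0], [0, 0, -8.7]],
    [85, [33, -21, 0], [0, 0, -8.7]],
    [85, [36, -15.5, 0], [0, 0, -8.7]],
    [85, [38, -10, 0], [0, 0, -8.7]],
    [85, [39, -4, 0], [0, 0, -8.7]],
    [85, [39, 2, 0], [0, 0, -8.7]],
    [85, [38.5, 8, 0], [0, 0, -8.7]],
    [85, [37, 13.5, 0], [0, 0, -8.7]],
  ],
  force=40,
)

```text
clock: 1.8
eef_pos: [371.0, -308.9, 231.5]
tcp_rot: [3.141, 0.0, 1.578]
contact_force: [0.9, 0.5, -0.0]
opening: 0.993
```

Run:
```python
from h import *
np.set_printoptions(precision=2,suppress=True)
s=sense();print(s["eef_pos"],s["tcp_rot"],s["qpos"],s["qvel"],s["contact_force"],s["clock"])
C=get_calibration("wrist");im=grab_frame("wrist");cv2.imwrite("pics/w1.png",im)
m,cs=blobs(im,(8,150,100),(22,255,255),100)
for c in cs:
    r=cv2.minAreaRect(c);print("rib",r,ray("wrist",cv2.boxPoints(r),33,C))
```

```text
[ 370.99 -308.88  231.49] [3.14 0.   1.58] [-0.7   0.13  1.93  0.    1.08 -0.71] [ 0.63 -0.12  0.14 -0.   -0.02 -0.58] [ 0.92  0.51 -0.04] 1.8
rib ((14.769157409667969, 296.2559509277344), (55.800682067871094, 27.024887084960938), 35.70669174194336) [[  -2.18 -401.41   33.  ]
 [  22.25 -375.28   33.  ]
 [  61.79 -413.85   33.  ]
 [  37.43 -441.66   33.  ]]
rib ((127.24800109863281, 270.8639831542969), (29.873872756958008, 15.026378631591797), 79.69515228271484) [[ 150.45 -361.1    33.  ]
 [ 166.66 -357.93   33.  ]
 [ 167.05 -392.     33.  ]
 [ 150.39 -395.34   33.  ]]
rib ((96.5, 273.5), (66.99998474121094, 44.99999237060547), 90.0) [[ 108.64 -341.9    33.  ]
 [ 155.72 -341.53   33.  ]
 [ 142.33 -419.95   33.  ]
 [  92.18 -420.34   33.  ]]
rib ((41.852935791015625, 282.0882263183594), (102.28272247314453, 74.73255920410156), 77.47119140625) [[  25.16 -342.87   33.  ]
 [ 105.29 -324.69   33.  ]
 [ 105.16 -441.64   33.  ]
 [  16.98 -463.53   33.  ]]
rib ((337.0, 207.0), (36.0, 12.0), 90.0) [[ 376.88 -286.28   33.  ]
 [ 388.89 -286.18   33.  ]
 [ 389.78 -323.42   33.  ]
 [ 377.39 -323.5
[... 688 characters left out ...]
 [ 102.65 -224.18   33.  ]
 [  50.65 -277.08   33.  ]]
rib ((11.549181938171387, 108.54097747802734), (51.726898193359375, 26.247560501098633), 39.80557632446289) [[  52.6  -207.94   33.  ]
 [  72.92 -190.6    33.  ]
 [ 102.42 -218.86   33.  ]
 [  82.02 -237.15   33.  ]]
rib ((97.04048156738281, 101.34382629394531), (145.73728942871094, 54.42293167114258), 14.534454345703125) [[  84.77 -214.06   33.  ]
 [ 108.41 -169.62   33.  ]
 [ 231.14 -198.94   33.  ]
 [ 212.21 -246.05   33.  ]]
rib ((19.17328643798828, 85.89710998535156), (64.62110137939453, 33.266483306884766), 77.7352294921875) [[  74.74 -170.82   33.  ]
 [ 105.32 -164.9    33.  ]
 [ 104.96 -217.89   33.  ]
 [  72.79 -224.42   33.  ]]
```

View pics/w1.png

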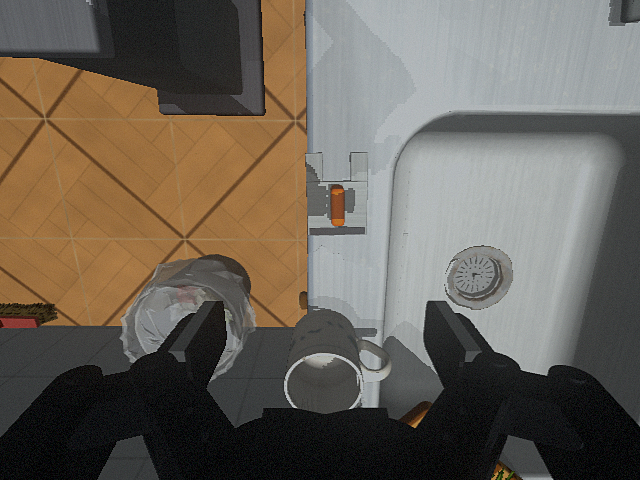

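The wrist view shows the plate at the counter's front edge, centred near (337,193), with the rib upright at (337,207). It is square to the tool and its notch points up (+y). The rib centre is at about (383.3, -304.8).

Call:
servo_tool(
  rows=[
    [85, [2, 6, 30], [0, 0, 0.4]],
    [85, [2, 6, 40], [0, 0, 0]],
    [85, [0, 0, 40], [0, 0, 0]],
    [85, [0, 0, 40], [0, 0, 0]],
    [85, [0, 0, 20], [0, 0, 0]],
    [85, [0, 0, 0], [0, 0, 0]],
    [85, [0, 0, 0], [0, 0, 0]],
  ],
)

```text
clock: 2.72
eef_pos: [382.9, -306.4, 62.1]
tcp_rot: [3.141, 0.001, 1.566]
contact_force: [-0.3, 0.3, 0.4]
opening: 1.0
```

Run:
```python
from h import *
np.set_printoptions(precision=3,suppress=True)
s=sense();print(s["eef_pos"],s["tcp_rot"],s["qvel"],s["clock"])
C=get_calibration("wrist");im=grab_frame("wrist");cv2.imwrite("pics/w2.png",im)
m,cs=blobs(im,(5,150,80),(22,255,255),100)
for c in cs:
    r=cv2.minAreaRect(c)
    if 200<r[0][0]<450: print("rib",r,ray("wrist",cv2.boxPoints(r),33,C))
```

```text
[ 382.947 -306.399   62.078] [3.141 0.001 1.566] [ 0.003 -0.014 -0.005  0.001 -0.003 -0.001] 2.725
rib ((217.5, 273.0), (32.0, 105.0), 90.0) [[ 296.881 -293.229   33.   ]
 [ 353.298 -293.461   33.   ]
 [ 352.325 -312.338   33.   ]
 [ 294.181 -312.093   33.   ]]
rib ((326.4576416015625, 273.9416809082031), (66.34695434570312, 23.621112823486328), 87.70938873291016) [[ 376.711 -284.68    33.   ]
 [ 389.212 -284.206   33.   ]
 [ 390.974 -323.399   33.   ]
 [ 377.666 -323.937   33.   ]]
rib ((259.90826416015625, 235.4814453125), (36.008277893066406, 23.47576141357422), 87.39744567871094) [[ 342.668 -271.887   33.   ]
 [ 354.86  -271.369   33.   ]
 [ 354.73  -291.148   33.   ]
 [ 342.132 -291.703   33.   ]]
rib ((205.66787719726562, 185.30789184570312), (141.08668518066406, 102.4369125366211), 81.38435363769531) [[ 296.808 -225.128   33.   ]
 [ 345.71  -218.451   33.   ]
 [ 351.916 -287.998   33.   ]
 [ 296.731 -296.524   33.   ]]
```

View pics/w2.png

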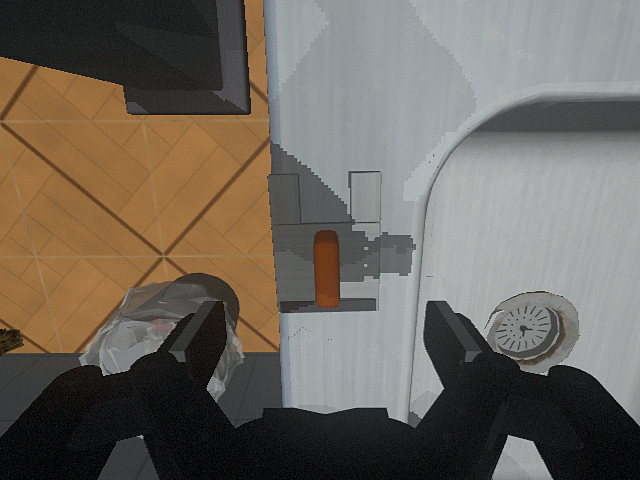

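Call:
servo_tool(
  rows=[
    [85, [1, 0.5, 20], [0, 0, -2]],
    [85, [1, 0, 20], [0, 0, 0]],
    [85, [0, 0, 12], [0, 0, 0]],
    [85, [0, 0, 0], [0, 0, 0]],
    [14, [0, 0, 0], [0, 0, 0]],
    [8, [0, 0, 0], [0, 0, 0]],
    [8, [0, 0, 0], [0, 0, 0]],
    [8, [0, 0, 0], [0, 0, 0]],
  ],
  force=50,
)

```text
clock: 3.78
eef_pos: [383.1, -304.1, 9.7]
tcp_rot: [3.141, 0.0, 1.601]
contact_force: [-5.4, 5.7, 11.3]
opening: 0.152
```

Call:
servo_tool(
  rows=[
    [8, [0, 0, 0], [0, 0, 0]],
    [8, [0, 0, 0], [0, 0, 0]],
    [8, [0, 0, 0], [0, 0, 0]],
  ],
)

```text
clock: 4.15
eef_pos: [383.2, -304.2, 9.7]
tcp_rot: [3.141, 0.0, 1.601]
contact_force: [-1.3, 0.1, 6.0]
opening: 0.155
```

Call:
servo_tool(
  rows=[
    [8, [0, 0, -8], [0, 0, 0]],
    [8, [0, 0, -25], [0, 0, 0]],
    [8, [0, 0, -40], [0, 0, 0]],
    [8, [0, 0, -40], [0, 0, 0]],
    [8, [0, 0, -20], [0, 0, 0]],
    [8, [0, 0, 0], [0, 0, 0]],
  ],
)

```text
clock: 4.9
eef_pos: [383.6, -304.5, 143.9]
tcp_rot: [3.139, 0.002, 1.601]
contact_force: [0.9, 0.0, -1.2]
opening: 0.155
```

Run:
```python
from h import *
np.set_printoptions(precision=3,suppress=True)
s=sense();print(s["eef_pos"],s["tcp_rot"],s["contact_force"],s["opening"],s["clock"])
im=grab_frame("wrist");cv2.imwrite("pics/w3.png",im)
plan([651,-38,150],1.601+0.125,10)
```

```text
[ 383.629 -304.537  143.881] [3.139 0.002 1.601] [ 0.905  0.005 -1.243] 0.15463084625879525 4.9
[25.8, 27.6, -0.7] [0, 0, np.float64(-0.71)]
[25.4, 27.9, -0.7] [0, 0, np.float64(-0.71)]
[25.1, 28.2, -0.7] [0, 0, np.float64(-0.71)]
[24.7, 28.6, -0.7] [0, 0, np.float64(-0.71)]
[24.4, 28.9, -0.7] [0, 0, np.float64(-0.71)]
[24.0, 29.2, -0.7] [0, 0, np.float64(-0.71)]
[23.6, 29.5, -0.7] [0, 0, np.float64(-0.71)]
[23.3, 29.7, -0.7] [0, 0, np.float64(-0.71)]
[22.9, 30.0, -0.7] [0, 0, np.float64(-0.71)]
[22.5, 30.3, -0.7] [0, 0, np.float64(-0.71)]
```

View pics/w3.png

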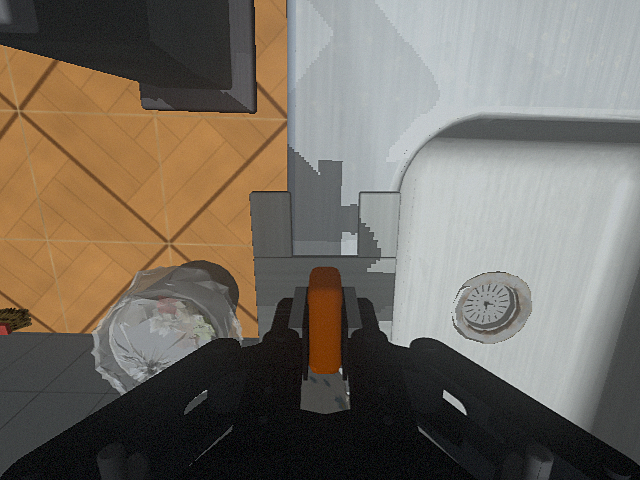

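Plate held and square in the grip: its edges are at columns 250 and 400, and the rib is at 325. I'll move to a stop short of the slicer, so the wrist camera can see the seat.

Call:
servo_tool(
  rows=[
    [8, [14, 22, 0], [0, 0, -1]],
    [8, [18, 33, 0], [0, 0, -1]],
    [8, [24, 40, 0], [0, 0, -1]],
    [8, [24, 43, 0], [0, 0, -1]],
    [8, [22, 43, 0], [0, 0, -1]],
    [8, [19, 42, 0], [0, 0, -1]],
    [8, [9, 30, 0], [0, 0, -1]],
    [8, [4, 22, 0], [0, 0, 0]],
  ],
)

```text
clock: 5.95
eef_pos: [645.7, -144.0, 139.9]
tcp_rot: [-3.139, -0.001, 1.725]
contact_force: [0.4, -0.9, -1.8]
opening: 0.151
```

Call:
servo_tool(
  rows=[
    [8, [0, 0, 0], [0, 0, 0]],
    [8, [0, 0, 0], [0, 0, 0]],
  ],
)

```text
clock: 6.2
eef_pos: [644.0, -145.4, 140.8]
tcp_rot: [-3.139, -0.001, 1.724]
contact_force: [-0.8, -0.2, -1.1]
opening: 0.155
```

```bash
cat > look.py <<'E'
import sys
from h import *
np.set_printoptions(precision=2,suppress=True)
s=sense();print(s["eef_pos"],s["tcp_rot"],s["contact_force"],s["opening"],s["clock"])
C=get_calibration("wrist");im=grab_frame("wrist");cv2.imwrite(f"pics/{sys.argv[1]}.png",im)
for b in boxes_of("wrist","pin")[:2]: print("pin",b["conf"],world("wrist",b["centre"],C),proj("wrist",world("wrist",b["centre"],C),C))
m,cs=blobs(im,(0,0,0),(180,255,75),1500)
for c in cs:
    r=cv2.minAreaRect(c);print("dark",r,ray("wrist",cv2.boxPoints(r),24,C))
m,cs=blobs(im,(10,120,80),(35,255,255),20)
for c in cs:
    r=cv2.minAreaRect(c);print("yel",r,ray("wrist",r[0],36,C))
print("slicer from top",proj("wrist",[[707,-82,24],[687,39,24],[596,22,24],[615,-97,24]],C).tolist())
E
python3 look.py w4
```

```text
[ 643.96 -145.38  140.78] [-3.14 -0.    1.72] [-0.79 -0.18 -1.13] 0.1548304032481414 6.2
pin 0.67 [651.55 -37.78  22.57] [[359.43  90.33]]
dark ((558.5221557617188, 294.919921875), (72.17385864257812, 64.74092102050781), 41.987213134765625) [[ 804.92 -174.16   24.  ]
 [ 825.89 -127.89   24.  ]
 [ 885.01 -161.82   24.  ]
 [ 865.91 -211.95   24.  ]]
dark ((319.5, 370.5), (217.0, 639.0), 90.0) [[ 385.3  -209.72   24.  ]
 [ 898.95 -129.76   24.  ]
 [ 998.19 -352.65   24.  ]
 [ 355.3  -454.46   24.  ]]
dark ((363.0, 83.0), (166.0, 144.0), 90.0) [[597.24   8.86  24.  ]
 [690.33  23.16  24.  ]
 [716.67 -80.61  24.  ]
 [610.45 -97.05  24.  ]]
yel ((324.5, 320.0), (106.0, 33.0), 90.0) [[ 653.98 -214.7    36.  ]]
yel ((362.0, 25.0), (26.0, 24.0), 90.0) [[645.19  -1.46  36.  ]]
slicer from top [[421.9059451761459, 165.86193143561982], [436.0598231020769, -29.359477482949803], [291.61449762367437, -23.809582490236984], [297.0469207644301, 166.88230868007383]]
```

View pics/w4.png

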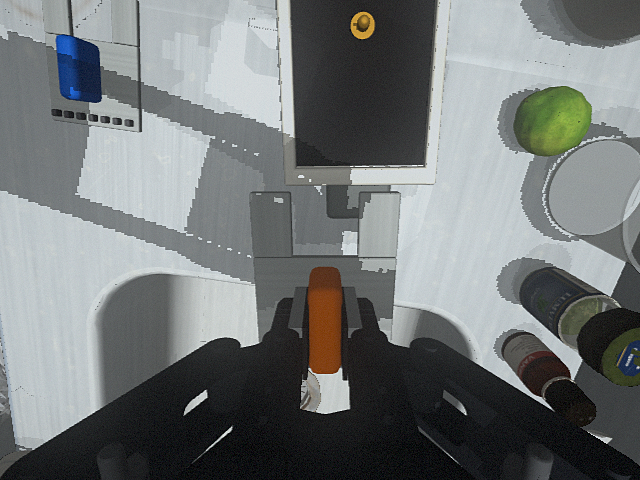

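Run:
```python
from h import *
np.set_printoptions(precision=2,suppress=True)
s=sense();p=s["eef_pos"];yaw=s["tcp_rot"][2]
im=cv2.imread("pics/w4.png")
g=cv2.cvtColor(im,cv2.COLOR_BGR2GRAY)
for r in (60,100,140): print(r,np.where(g[r,270:460]<70)[0][[0,-1]]+270)
sub=np.where(g[130:180,310:420]<70);print("bottom row",[np.where(g[130:180,c]<70)[0].max()+130 for c in(305,330,360,390,415)])
S=ray("wrist",[[294,166],[428,166],[362,25]],24);print(S)
B=ray("wrist",[[250,192],[400,192],[292,257],[358,257]],p[2]-9.7+5);print(B)
x=np.array([np.cos(yaw),np.sin(yaw)]);y=np.array([-x[1],x[0]])
print("blade rel tcp (along toolx, left)",(B[:,:2]-p[:2])@np.c_[x,y])
e=S[1]-S[0];a=np.arctan2(e[1],e[0]);print("seat yaw from bottom edge",a,"tool",yaw-np.pi/2)
v=np.array([-np.sin(a),np.cos(a)])
print("centre from edge",(S[0]+S[1])[:2]/2+62*v,"from pin",S[2,:2]-30*v)
```

```text
60 [293 430]
100 [294 427]
140 [295 424]
bottom row [np.int64(165), np.int64(165), np.int64(167), np.int64(164), np.int64(164)]
[[613.03 -97.12  24.  ]
 [712.21 -81.84  24.  ]
 [646.32   1.68  24.  ]]
[[ 603.88  -99.29  136.87]
 [ 668.48  -89.33  136.87]
 [ 625.72 -126.44  136.87]
 [ 655.85 -121.78  136.87]]
blade rel tcp (along toolx, left) [[ 52.03  32.82]
 [ 52.08 -32.55]
 [ 21.88  15.34]
 [ 21.91 -15.15]]
seat yaw from bottom edge 0.15289191433160823 tool 0.15223201173247514
centre from edge [653.17 -28.2 ] from pin [650.89 -27.97]
```

Call:
servo_tool(
  rows=[
    [8, [15, 4, 0], [0, 0, 0]],
    [8, [28, 7, 5], [0, 0, 0]],
    [8, [30, 7, 15], [0, 0, 0]],
    [8, [22, 5, 20], [0, 0, 0]],
    [8, [12.5, 2, 20], [0, 0, 0]],
    [8, [0, 0, 10], [0, 0, 0]],
    [8, [0, 0, 0], [0, 0, 0]],
    [8, [0, 0, 0], [0, 0, 0]],
  ],
)

```text
clock: 7.3
eef_pos: [654.2, -36.2, 72.7]
tcp_rot: [3.141, 0.0, 1.723]
contact_force: [0.0, 0.2, -1.0]
opening: 0.15
```

```bash
python3 look.py w5
```

```text
[654.24 -36.18  72.73] [3.14 0.   1.72] [ 0.02  0.21 -1.03] 0.14976385600931444 7.3
pin 0.9 [643.92  15.32  21.22] [[320.8 177.4]]
dark ((319.5, 312.5), (333.0, 639.0), 90.0) [[ 469.4     5.97   24.  ]
 [ 812.15   58.61   24.  ]
 [ 914.62 -171.     24.  ]
 [ 438.53 -243.76   24.  ]]
yel ((324.5, 320.0), (106.0, 33.0), 90.0) [[658.49 -65.86  36.  ]]
yel ((320.6922912597656, 203.53843688964844), (27.180309295654297, 27.735010147094727), 56.3099365234375) [[645.79   3.46  36.  ]]
slicer from top [[394.51514597096286, 342.05441881409325], [405.6762162463977, 146.73581822315649], [235.70652010103575, 152.40488225183933], [251.15687205025725, 343.2439523044306]]
```

View pics/w5.png

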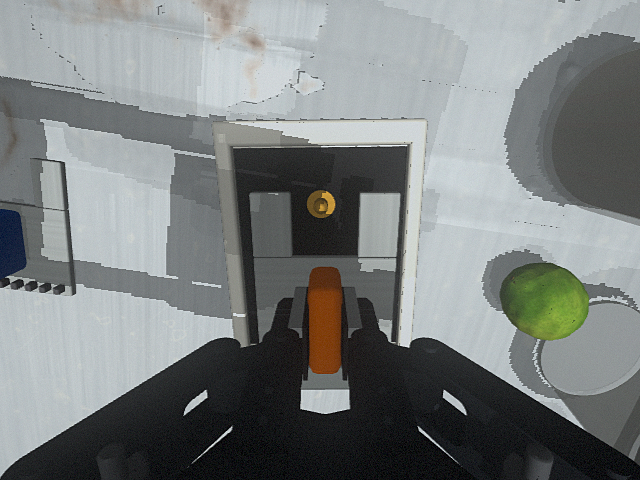

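Run:
```python
from h import *
np.set_printoptions(precision=2,suppress=True)
s=sense();p=s["eef_pos"];yaw=s["tcp_rot"][2];x=np.array([np.cos(yaw),np.sin(yaw)]);y=np.array([-x[1],x[0]])
for z,P in((24,[[234,148],[408,147],[321,204],[321,190]]),(36,[[321,206]]),(29.5,[[216,121],[426,120]])):
    W=ray("wrist",P,z);print(z,W,(W[:,:2]-p[:2])@np.c_[x,y])
```

```text
24 [[594.98  24.3   24.  ]
 [688.5   39.2   24.  ]
 [646.39   0.89  24.  ]
 [645.2    8.82  24.  ]] [[ 68.69  49.54]
 [ 69.25 -45.15]
 [ 37.76   2.27]
 [ 45.78   2.25]]
36 [[646.3    2.24  36.  ]] [[39.11  2.16]]
29.5 [[586.14  36.84  29.5 ]
 [693.37  53.82  29.5 ]] [[ 82.42  56.39]
 [ 82.96 -52.18]]
```

Seat corners at (234,148) and (408,147), pin at (321,204): lengthwise this is right, and crosswise it is 2 mm off. I'll correct that and lower gently.

Call:
servo_tool(
  rows=[
    [8, [0, -2.2, 5], [0, 0, 0]],
    [8, [0, 0, 10], [0, 0, 0]],
    [8, [0, 0, 10], [0, 0, 0]],
    [8, [0, 0, 7], [0, 0, 0]],
    [8, [0, 0, 3], [0, 0, 0]],
    [8, [0, 0, 0], [0, 0, 0]],
    [8, [0, 0, 0], [0, 0, 0]],
  ],
)

```text
clock: 8.28
eef_pos: [651.9, -35.7, 37.6]
tcp_rot: [3.141, 0.0, 1.724]
contact_force: [-0.2, -0.5, -0.5]
opening: 0.153
```

```bash
python3 look.py w6
```

```text
[651.87 -35.66  37.56] [3.14 0.   1.72] [-0.17 -0.5  -0.54] 0.15256647157347242 8.275
pin 0.93 [647.47  15.8   21.79] [[332.62 189.15]]
dark ((319.5, 315.5), (327.0, 639.0), 90.0) [[ 498.15    9.88   24.  ]
 [ 779.8    53.4    24.  ]
 [ 862.58 -131.74   24.  ]
 [ 473.44 -191.71   24.  ]]
yel ((324.5, 320.0), (106.0, 33.0), 90.0) [[652.98 -44.76  36.  ]]
yel ((324.8000183105469, 220.10003662109375), (32.199378967285156, 33.541019439697266), 63.43495178222656) [[645.58   4.08  36.  ]]
slicer from top [[410.78579190395385, 380.7053564179627], [428.50934324355285, 152.14133423882237], [221.66002551873706, 158.80746458405363], [242.26991385118689, 381.90388331457]]
```

View pics/w6.png

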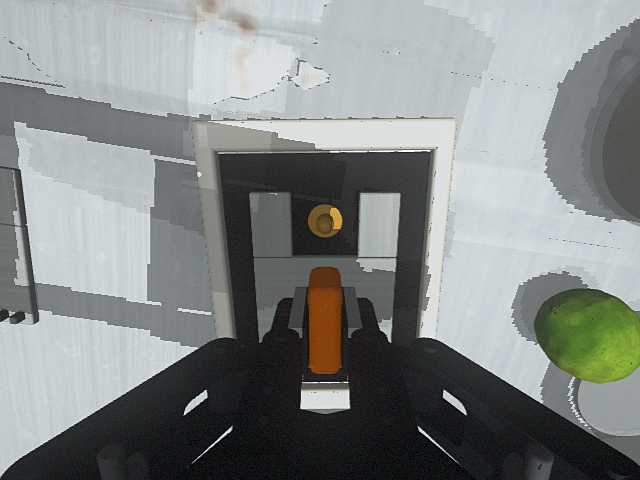

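The pin at (325,220) is centred between the notch sides (292 and 358), and the plate is inside the rails. I'll lower the last 4 mm in small steps.

Call:
servo_tool(
  rows=[
    [8, [0, 0, 1], [0, 0, 0]],
    [8, [0, 0, 1], [0, 0, 0]],
    [8, [0, 0, 1], [0, 0, 0]],
    [8, [0, 0, 0.5], [0, 0, 0]],
    [8, [0, 0, 0], [0, 0, 0]],
    [8, [0, 0, 0], [0, 0, 0]],
  ],
)

```text
clock: 9.12
eef_pos: [651.6, -35.6, 33.8]
tcp_rot: [-3.142, -0.0, 1.724]
contact_force: [0.0, -0.4, -0.8]
opening: 0.149
```

Call:
servo_tool(
  rows=[
    [8, [0, 0, 0.5], [0, 0, 0]],
    [8, [0, 0, 0.5], [0, 0, 0]],
    [8, [0, 0, 0], [0, 0, 0]],
    [8, [0, 0, 0], [0, 0, 0]],
  ],
)

```text
clock: 9.62
eef_pos: [651.6, -35.7, 33.7]
tcp_rot: [3.142, 0.0, 1.724]
contact_force: [-5.0, 0.6, 9.1]
opening: 0.155
```

Contact at 9 N, with the height matching the grasp. Releasing now.

Call:
servo_tool(
  rows=[
    [20, [0, 0, 0], [0, 0, 0]],
    [30, [0, 0, 0], [0, 0, 0]],
    [45, [0, 0, 0], [0, 0, 0]],
    [45, [0, 0, 0], [0, 0, 0]],
    [45, [0, 0, -10], [0, 0, 0]],
    [45, [0, 0, -25], [0, 0, 0]],
    [45, [0, 0, -40], [0, 0, 0]],
    [45, [0, 0, -40], [0, 0, 0]],
  ],
)

```text
clock: 10.62
eef_pos: [651.6, -35.7, 149.5]
tcp_rot: [3.141, 0.0, 1.724]
contact_force: [0.1, 0.5, 0.1]
opening: 0.528
```

Call:
servo_tool(
  rows=[
    [45, [-50, 0, -20], [0, 0, 0]],
    [45, [-50, 0, 0], [0, 0, 0]],
    [45, [-20, 0, 0], [0, 0, 0]],
    [45, [0, 0, 0], [0, 0, 0]],
    [45, [0, 0, 0], [0, 0, 0]],
  ],
)

```text
clock: 11.25
eef_pos: [669.5, -153.0, 167.5]
tcp_rot: [-3.141, -0.001, 1.724]
contact_force: [-0.7, -0.3, -0.3]
opening: 0.525
```

Run:
```python
from h import *
np.set_printoptions(precision=2,suppress=True)
s=sense();print(s["eef_pos"],s["contact_force"],s["opening"],s["clock"])
C=get_calibration("wrist");im=grab_frame("wrist");cv2.imwrite("pics/w7.png",im)
m,cs=blobs(im,(5,150,80),(22,255,255),100)
for c in cs:
    r=cv2.minAreaRect(c);print("rib",r,ray("wrist",cv2.boxPoints(r),57,C))
t=grab_frame("top")
for b in boxes_of("top","toothed_blade")[:1]: print(world("top",b["centre"]))
```

```text
[ 669.51 -153.04  167.49] [-0.68 -0.27 -0.29] 0.5253165144685338 11.25
rib ((325.4999694824219, 68.49999237060547), (62.99999237060547, 18.999996185302734), 90.0) [[642.64 -18.9   57.  ]
 [654.98 -16.99  57.  ]
 [661.2  -54.95  57.  ]
 [648.24 -56.96  57.  ]]
rib ((325.5, 18.0), (24.0, 21.0), 90.0) [[639.45  -1.59  57.  ]
 [652.76   0.47  57.  ]
 [654.97 -12.9   57.  ]
 [641.41 -15.    57.  ]]
```

View pics/w7.png

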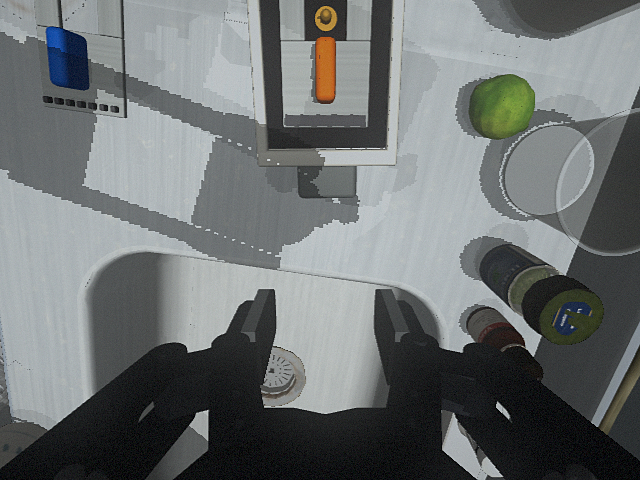

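The plate lies flat and centred in the seat. The rib is at (325,69), the pin sits in the notch at (325,18), the margins are even, and the gripper is clear. Handing in.

```bash
python3 -c "
from rig import *
print(sign_off())"
```

```text
the job is handed in; nothing more can be done
None
```

The straight blade plate is in the slicer's seat with its notch round the brass pin. I handed the job in at about 11.4 s; sign-off gives no verdict.

I gripped the orange rib and carried the plate over. I corrected 2 mm crosswise above the pin and lowered it in small steps until the wrist read about 9 N. I then let go and backed away.

**Last checks:**
- **Position:** after release, the wrist picture puts the rib centre within about 1 mm of its target.
- **Alignment:** just before lowering, the plate and the seat agreed to well under 0.01 rad. The last picture shows even margins and the pin inside the notch.
- **Height:** at contact the gripper was exactly 24 mm above its height at the grasp, which matches the seat. The plate looks flat in the last picture, but I did not measure its tilt.
- **Gripper:** open, well clear of the slicer, with only the usual sub-1 N reading.
- **Toothed plate:** the network did not report it in the final top picture, so I have no measured position for it. It is visible lying flat in the last wrist picture, and the arm never went near it.

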